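# Set the wind-up bar timer for a two-minute chill

## Task

Set the square bar timer to 2 minutes: as with any wind-up timer, first twist its knob clockwise past the top (4-minute) mark, then turn it back down so that the pointer stands at the 2-minute mark, and let go. Leave the round timer as it is.

Things in the scene. Friction and masses are not known exactly. Their poses are not given: they have to be found in the camera images.
- square_timer_base: Housing of the timer to set: SQUARE, dark wood, 84 x 84 mm, 32 mm high, fixed to the worktop; origin under its centre. White dial on top with five long black marks, 0 to 4 minutes, short ones at half minutes. Seen from above, 0 is the mark furthest anticlockwise, 4 (top) the furthest clockwise; the middle one, 2 minutes, lies in the housing's +x direction, about away from the robot.
- square_timer (a joint): Angle of the square timer's black knob: 0 = pointer at the 0-minute mark, growing clockwise seen from above, 0.3 rad per minute: 2-minute mark at 0.6, top (4-minute) mark at 1.2, hard stop at 1.45 rad. It starts between 0 and 0.3. Friction 0.06 N m; it stays where it is left (does not run down).
- square_timer_grip (a point): On the knob's axis, 67 mm above the worktop, turning with it. The knob has an upright bar grip 40 mm long (along this point's x), 14 mm thick (y), 39 to 82 mm above the worktop, over a flange of 46 mm diameter. +x points to the pointer end, with a white line on top and down its end. Grip the bar across its thickness from above; the whole twist fits in one grasp.
- round_timer_nose (a point): Pointer end of the knob of the other timer, 20 mm from its axis, 67 mm above the worktop, turning with it. That timer has a ROUND housing of 88 mm diameter, otherwise the same dial, knob and heights. It is not to be turned. Which timer stands to the left varies.
Things that resemble listed ones, but are neither listed nor needed, are in the scene too. Leave any pink or red look-alike of the square_timer_base alone.

How it is judged:
By the outcome, as a careful person would: the job done as asked, in the order asked, and still so for the second after the job is handed in, with the robot touching nothing.
It also fails if it takes over 35 s, if anything falls off the work surface, if the arm or the gripper's body presses on something with over 40 N, if the wrist force passes 120 N, or if a joint passes its speed limit or range.

## Robot

A 7-joint arm with a two-finger parallel gripper is mounted at the origin on a cart in front of the work surface, level with it; the furniture and walls round the work are solid. World frame = base frame: x ahead of the robot, y to its left, z up, the work surface at z = 0. Lengths are in m, angles in rad, forces in N, time in s.
With the tool pointing down it reaches from about 0.425 to 0.875 m from the base axis. Payload 4.7 kg.
Tool frame: the origin (TCP) lies at the very end of the fingers, on their centre line; the grasp point (between the pads) lies 19 mm behind it; z points along the fingers, y is the direction in which the jaws open and shut (so a half turn about z gives the same grasp; the last joint's range is limited). The gripper opens to 87 mm and grips with 3 to 60 N. Pads are 19 mm wide; open, the fingers measure 117 mm over their backs; the gripper's body (75 mm by 190 mm) begins 51 mm behind the grasp point.
Start: joints at [1.347, 0.321, -0.07, 1.45, 0.023, 1.371, -0.057], TCP at [0.153, -0.632, 0.223] pointing down, gripper open.
Joint ranges: [-2.86, 2.86], [-0.3, 2.09], [-1.38, 1.24], [0.06, 2.45], [-1.56, 4.7], [0.09, 2.05], [-2.69, 2.69]. Speed limits (rad/s): [2.57, 2.57, 3.14, 3.14, 3.14, 3.14, 3.14].

## Interface

Orientations are given as a rotation vector (axis times angle).
In Python, from bench import ctrl, get_image, camera_info gives the robot as it stands.
- The arm moves only by the tool carry_out, never from a script. Its argument "commands" is a list of rows, each an object of numbers: "tx", "ty", "tz": the shift along the tool's x, y, z in m; "rx", "ry", "rz": the turn, a rotation vector about the tool's x, y, z in rad; "jaw": the opening, from 0 (shut) to 1 (fully open). In form: [{"tx": .., "ty": .., "tz": .., "rx": .., "ry": .., "rz": .., "jaw": ..}, ...]. A call has 1 to 12 rows; each row is the pose to reach, as a shift and turn from the pose commanded when the call began, along the tool's axes at that moment; what a row does not reach only later rows make up. A row lasts 1/8 s, in which the tool goes at most 62.5 mm and 10.7 degrees, less where a joint would pass 70% of its speed; a pose out of reach is approached as far as the arm can. A call with a gripper value outside its range is refused whole. The fingers move at their own pace and stop on an object; "grip_force" is the grip in N (left out, the last holds). Time passes only in rows, so rows that repeat a pose let the fingers close. It gives the time, the measured TCP pose, the force and the opening at its end, in the units of the state.
- ctrl.get_state(): the state, without advancing time (a new reading comes with each control period).
- get_image(name): name is "side" or "top"; returns the picture (420x560x3 uint8, red, green, blue); there is no depth.
- camera_info(name): a dict with "intrinsics" (3x3 intrinsics, pixels), "k1" (the pictures are not rectified: a ray, as slopes to the right and down, at radius r is drawn at 1 + k1 r^2 times it, then the intrinsics apply), "R" (3x3) and "t" (3): a world point X has camera coordinates R X + t. Camera axes: x right, y down, z forward; pixel columns grow to the right and rows downward; lengths in m; the calibration is good to about 2 mm. A picture is of the moment at which its call begins. camera_info takes no time and is no camera call.
- ctrl.close_job(): hands the job in, once; it reports no verdict.
The state is a dict: "time": time; "joint_positions": joint angles; "qd": joint speeds; "joint_torque": joint torques, N m; "position": TCP position; "tool_rot": TCP orientation; "ft_force": force on the tool from outside, world axes, zero at the start; "torque": the same for the moment, N m; "grip_width": opening from 0.0 (shut) to 1.0 (fully open).
Only numpy, scipy, OpenCV 4.12 (cv2) and the standard library are available. Lean on these libraries where they do the work, as an engineer would, in place of code of your own. Each camera call takes 0.05 s, during which the arm holds its last target.

## Working session

There is one attempt and no reset: what is moved stays moved. The work goes in short steps, Python scripts to look and compute and a tool call to move; the robot and the scene stay as the last step left them, time stands still between calls to the robot, and variables do not carry over. Pictures are saved under pics/ and viewed, and the job is handed in when it is done.

Besides the shell and the picture viewer there is one more tool, called after "Call:" in YAML: its name, and indented under it one key for each argument. carry_out: Moves the arm, as the interface text tells. Its arguments: {"type":"object","properties":{"commands":{"type":"array"},"grip_force":{"type":"number"}},"required":["commands"]}

```bash
mkdir -p pics; python3 - <<'E'
from bench import ctrl,get_image,camera_info
import cv2
for n in("side","top"):
    cv2.imwrite(f"pics/{n}0.png",cv2.cvtColor(get_image(n),cv2.COLOR_RGB2BGR)); print(n,camera_info(n))
s=ctrl.get_state();print(s)
E
```

```text
side {'intrinsics': array([[490.79733352,   0.        , 281.66247118],
       [  0.        , 490.79733352, 210.65811957],
       [  0.        ,   0.        ,   1.        ]]), 'k1': -0.17496421387141398, 'R': array([[ 0.97717879, -0.21233475, -0.00596465],
       [-0.10184384, -0.44368077, -0.89037925],
       [ 0.18641205,  0.87066717, -0.45518043]]), 't': array([-0.48008526,  0.04367741,  1.49242152])}
top {'intrinsics': array([[506.98545348,   0.        , 280.24896008],
       [  0.        , 506.98545348, 205.34880369],
       [  0.        ,   0.        ,   1.        ]]), 'k1': -0.1802894611550791, 'R': array([[-0.00808164, -0.99996392, -0.00261823],
       [-0.99645162,  0.00827257, -0.08375996],
       [ 0.0837786 ,  0.00193202, -0.99648252]]), 't': array([-0.15639684,  0.46626323,  1.22256341])}
{'time': 0.1, 'joint_positions': array([ 1.34708332,  0.32176312, -0.07005908,  1.45154932,  0.02262187,
        1.37080924, -0.05688949]), 'qd': array([-0.00107065, -0.0024649 , -0.00112581, -0.00147658, -0.0003807 ,
        0.00071855, -0.00036428]), 'joint_torque': array([-2.36388851e-04, -4.92573166e+01, -4.05897880e-01, -3.13400567e+01,
       -6.41144835e-02,  3.93628108e-02,  1.08773379e-04]), 'position': array([ 0.1529377 , -0.63123957,  0.22156329]), 'tool_rot': array([-3.11770662e+00, -3.72501652e-01,  5.15491592e-04]), 'ft_force': array([-0.27942433,  0.26285675, -0.57616146]), 'torque': array([-0.03153826, -0.00835322,  0.02374458]), 'grip_width': 0.9993305218302566}
```

View pics/side0.png

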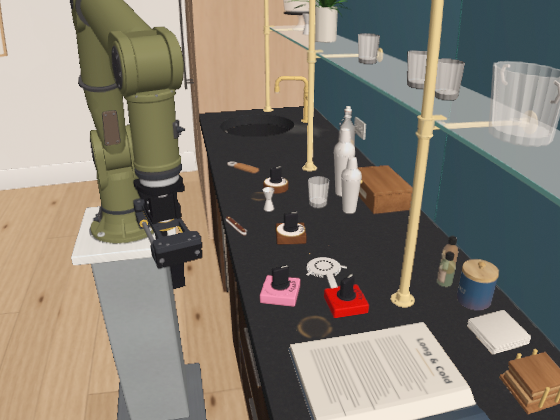

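View pics/top0.png

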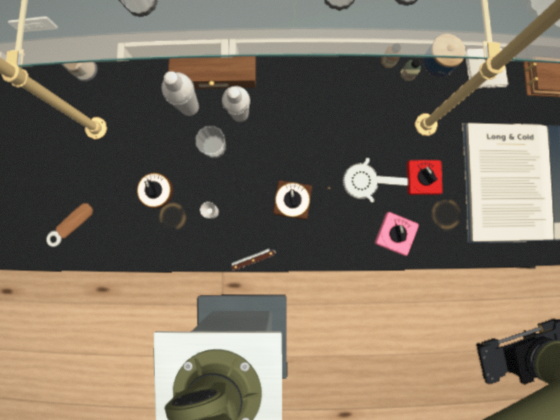

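The top view shows these look-alikes: dark wood square timer (293,200), round timer (154,190), pink square (398,233) and red square (426,177). I choose (293,200) and check it in a close crop.

```bash
cat > h.py <<'E'
import numpy as np,cv2
from bench import camera_info
def ray(n,px):
    c=camera_info(n);K=c["intrinsics"]
    D=np.array([c["k1"],0,0,0,0.])
    p=cv2.undistortPoints(np.array(px,float).reshape(-1,1,2),K,D).reshape(-1,2)
    d=np.c_[p,np.ones(len(p))]@c["R"]; o=-c["R"].T@c["t"]
    return o,d
def plane(n,px,z):
    o,d=ray(n,px); return o+d*((z-o[2])/d[:,2:3])
def proj(n,X):
    c=camera_info(n);X=np.array(X,float).reshape(-1,3)
    return cv2.projectPoints(X,cv2.Rodrigues(c["R"])[0],c["t"],c["intrinsics"],np.array([c["k1"],0,0,0,0.]))[0].reshape(-1,2)
E
python3 - <<'E'
from h import *
a=cv2.imread("pics/top0.png")[170:230,263:323];b=cv2.imread("pics/side0.png")[202:252,261:321]
cv2.imwrite("pics/crop0.png",np.hstack([cv2.resize(a,(400,400),interpolation=cv2.INTER_CUBIC),cv2.resize(b,(400,400),interpolation=cv2.INTER_CUBIC)]))
print(plane("top",[[293,200]],.032),plane("top",[[154,190]],.032),plane("top",[[427,125],[95,128],[235,118],[209,210],[211,142]],0))
E
```

```text
[[ 0.47667295 -0.19128541  0.032     ]] [[0.50438889 0.15015264 0.032     ]] [[ 0.67091076 -0.53941373  0.        ]
 [ 0.67255813  0.32019237  0.        ]
 [ 0.6904402  -0.04691698  0.        ]
 [ 0.45642059  0.01774667  0.        ]
 [ 0.62896162  0.01380783  0.        ]]
```

View pics/crop0.png

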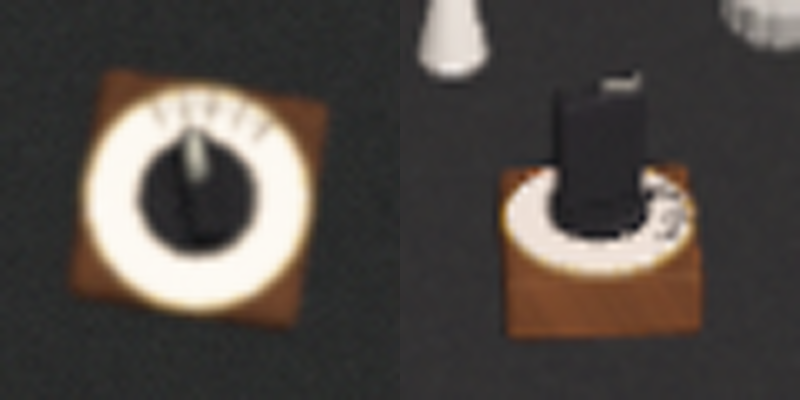

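The crop shows a dark wood square housing with its marks facing away from the robot and a black bar knob; its corners run about 8° clockwise. Next I measure the housing and the white line.

```bash
python3 - <<'E'
from h import *
im=cv2.imread("pics/top0.png");x0,y0=263,170
a=im[170:230,263:323];S=8
A=cv2.resize(a,None,fx=S,fy=S,interpolation=cv2.INTER_CUBIC)
hsv=cv2.cvtColor(A,cv2.COLOR_BGR2HSV)
sat=cv2.inRange(hsv,(0,80,40),(25,255,200)); wh=cv2.inRange(hsv,(0,0,130),(180,80,255))
def big(m):
    c=cv2.findContours(m,cv2.RETR_EXTERNAL,cv2.CHAIN_APPROX_NONE)[0];return max(c,key=cv2.contourArea)
def full(p): return (np.array(p,float).reshape(-1,2)+.5)/S-.5+[x0,y0]
h=cv2.convexHull(big(sat|wh));r=cv2.minAreaRect(h);bx=plane("top",full(cv2.boxPoints(r)),.032)
c=bx.mean(0);e=bx[1]-bx[0];print("base",c,[np.linalg.norm(bx[(i+1)%4]-bx[i]) for i in range(4)],np.degrees(np.arctan2(e[1],e[0]))%90-90)
d=cv2.fitEllipse(big(wh));print("dial",plane("top",full(d[0]),.032),d[1])
print("proj axis 39,82",proj("top",[[*c[:2],.032],[*c[:2],.039],[*c[:2],.082]]))
# white line: light pixels inside knob
g=cv2.cvtColor(A,cv2.COLOR_BGR2GRAY)
np.set_printoptions(linewidth=200)
print(im[186:208,284:304].mean(2).astype(int))
E
```

```text
base [ 0.47830333 -0.1892551   0.032     ] [np.float64(0.08807437430726155), np.float64(0.08835423082482763), np.float64(0.08801491316871263), np.float64(0.08780179963172113)] -10.28171540958472
dial [[ 0.47848897 -0.18913334  0.032     ]] (261.2622985839844, 265.8552551269531)
proj axis 39,82 [[292.15676735 199.33814166]
 [292.21702611 199.06094932]
 [292.60276651 197.28639984]]
[[223 220 203 223 232 229 201 213 233 220 191 208 230 231 219 205 218 200 157 112]
 [244 237 212 217 239 236 209 215 238 231 211 230 240 233 209 218 231 222 200 156]
 [247 245 232 224 241 240 217 205 228 228 230 242 245 234 215 233 234 221 200 177]
 [247 247 243 237 240 226 177 157 174 177 212 239 244 239 232 242 239 219 194 212]
 [248 247 245 240 227 185 130 148 162 124 153 209 232 238 243 245 236 211 222 240]
 [247 245 238 219 168 108  95 152 180 113  81 121 159 202 235 244 240 232 242 247]
 [245 233 191 133  84  48  78 149 183 119  53  54  77 122 188 234 243 245 247 248]
 [238 192 119  64  40  28  70 142 180 126  60  40  44  62 117 187 234 245 247 247]
 [218 138  66  44  37  28  59 122 159 127  68  40  42
[... 409 characters left out ...]
37  40  40  44  44  73 149 225 245]
 [ 79  46  47  42  42  40  27  28  36  41  38  38  37  42  43  45  75 151 226 245]
 [ 97  44  45  44  43  34  29  34  36  41  40  38  39  39  42  45  83 161 231 246]
 [136  58  42  44  42  37  32  29  38  39  42  40  39  42  44  49  98 185 240 247]
 [171  84  45  43  44  40  37  31  34  42  41  41  40  41  46  61 122 205 243 248]
 [208 127  62  43  42  41  36  30  35  37  36  39  35  42  58 105 175 230 246 248]
 [235 187 116  63  46  44  37  30  25  26  27  28  33  51  92 163 226 243 247 248]
 [245 232 191 130  80  49  38  34  25  24  29  36  61  95 152 217 243 247 248 248]
 [248 246 237 209 159 104  79  68  64  67  76  95 132 177 217 242 247 248 248 248]]
```

```bash
cat > ang.py <<'E'
from h import *
from scipy.signal import find_peaks
def dial(im,c=(.4784,-.1892)):
    g=im.mean(2).astype(np.float32);th=np.radians(np.arange(-70,70,1.))
    acc=0
    for r in np.arange(.031,.038,.001):
        p=proj("top",np.c_[c[0]+r*np.cos(th),c[1]+r*np.sin(th),0*th+.032]).astype(np.float32)
        acc=acc+cv2.remap(g,p[:,:1],p[:,1:],cv2.INTER_CUBIC).ravel()
    k=find_peaks(-acc,prominence=20)[0]; return [(int(np.degrees(th[i]).round()),int(acc[i]/7)) for i in k]
def line(im,c=(.4784,-.1892)):
    # light stripe on bar top z=.082: weighted points within r 5..17mm of the axis
    g=im.mean(2).astype(float);ys,xs=np.mgrid[180:215,275:312]
    P=plane("top",np.c_[xs.ravel(),ys.ravel()],.082)[:,:2]-c;w=np.clip(g[180:215,275:312].ravel()-60,0,None)
    r=np.hypot(*P.T);m=(r>.004)&(r<.016)&(w>0);
    q=(P[m]*w[m,None]).sum(0)/w[m].sum();return np.degrees(np.arctan2(q[1],q[0])),q,P[m][:,0].size
E
python3 - <<'E'
from ang import *
im=cv2.imread("pics/top0.png");print(dial(im),line(im))
E
```

```text
[(-44, 200), (-27, 208), (-9, 196), (8, 205), (24, 208)] (np.float64(4.25315911180593), array([0.01060511, 0.00078868]), 28)
```

```bash
cat > to.py <<'E'
from h import *
from bench import ctrl
from scipy.spatial.transform import Rotation as Ro
def st():
    s=ctrl.get_state();R=Ro.from_rotvec(s["tool_rot"]).as_matrix()
    print("t",s["time"],"p",s["position"].round(4),"yaw",np.degrees(np.arctan2(R[1,0],R[0,0])).round(2),"z",R[:,2].round(3),"F",s["ft_force"].round(1),"T",s["torque"].round(2),"w",round(s["grip_width"],3)); return s,R
def to(p,yaw):
    s,R=st();print("shift",(R.T@(np.array(p)-s["position"])).round(4),"rz",round(np.arctan2(R[1,0],R[0,0])-np.radians(yaw),3))
E
python3 -c "
from to import *
to([.4784,-.1892,.2],8)"
```

```text
t 0.1 p [ 0.1529 -0.6312  0.2216] yaw 13.63 z [-0.001  0.002 -1.   ] F [-0.3  0.3 -0.6] T [-0.03 -0.01  0.02] w 0.999
shift [ 0.4204 -0.3529  0.0221] rz 0.098
```

Call:
carry_out:
  commands:
    - {"tx":0.02,"ty":-0.017}
    - {"tx":0.06,"ty":-0.05}
    - {"tx":0.1,"ty":-0.084}
    - {"tx":0.14,"ty":-0.118,"rz":0.03}
    - {"tx":0.18,"ty":-0.151,"rz":0.05}
    - {"tx":0.22,"ty":-0.185,"rz":0.07}
    - {"tx":0.26,"ty":-0.218,"rz":0.1}
    - {"tx":0.3,"ty":-0.252,"rz":0.1}
    - {"tx":0.34,"ty":-0.286,"rz":0.1}
    - {"tx":0.38,"ty":-0.319,"rz":0.1}
    - {"tx":0.41,"ty":-0.344,"rz":0.1}
    - {"tx":0.42,"ty":-0.353,"tz":0.01,"rz":0.1}

```text
invalid input
```

```bash
python3 - <<'E'
from to import *
from bench import get_image
for n in("side","top"): cv2.imwrite(f"pics/{n}1.png",cv2.cvtColor(get_image(n),cv2.COLOR_RGB2BGR))
to([.4784,-.1892,.2],8)
a=cv2.imread("pics/side1.png")[120:300,180:420];b=cv2.imread("pics/top1.png")[120:300,180:420]
cv2.imwrite("pics/c1.png",np.hstack([cv2.resize(x,(400,300)) for x in(a,b)]))
E
```

```text
t 0.2 p [ 0.153  -0.6314  0.2219] yaw 13.63 z [-0.     0.001 -1.   ] F [-0.2 -0.5 -0.3] T [-0.01  0.02 -0.  ] w 1.005
shift [ 0.4204 -0.3531  0.0222] rz 0.098
```

View pics/c1.png

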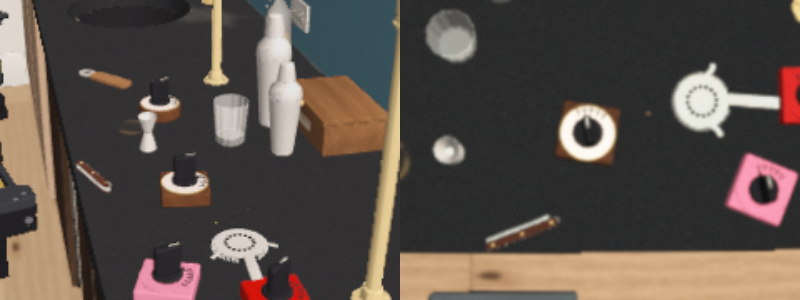

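The call was refused, probably because each row needs all its fields; the picture shows the arm still at its start. I'll give full rows.

Call:
carry_out:
  commands:
    - {"tx":0.02,"ty":-0.017,"tz":0,"rx":0,"ry":0,"rz":0,"jaw":1}
    - {"tx":0.06,"ty":-0.05,"tz":0,"rx":0,"ry":0,"rz":0,"jaw":1}
    - {"tx":0.1,"ty":-0.084,"tz":0,"rx":0,"ry":0,"rz":0,"jaw":1}
    - {"tx":0.14,"ty":-0.118,"tz":0,"rx":0,"ry":0,"rz":0.03,"jaw":1}
    - {"tx":0.18,"ty":-0.151,"tz":0,"rx":0,"ry":0,"rz":0.05,"jaw":1}
    - {"tx":0.22,"ty":-0.185,"tz":0,"rx":0,"ry":0,"rz":0.07,"jaw":1}
    - {"tx":0.26,"ty":-0.218,"tz":0,"rx":0,"ry":0,"rz":0.1,"jaw":1}
    - {"tx":0.3,"ty":-0.252,"tz":0,"rx":0,"ry":0,"rz":0.1,"jaw":1}
    - {"tx":0.34,"ty":-0.286,"tz":0,"rx":0,"ry":0,"rz":0.1,"jaw":1}
    - {"tx":0.38,"ty":-0.319,"tz":0,"rx":0,"ry":0,"rz":0.1,"jaw":1}
    - {"tx":0.41,"ty":-0.344,"tz":0,"rx":0,"ry":0,"rz":0.1,"jaw":1}
    - {"tx":0.42,"ty":-0.353,"tz":0.01,"rx":0,"ry":0,"rz":0.1,"jaw":1}

```text
time: 1.7
position: [0.4798, -0.1873, 0.213]
tool_rot: [3.133, 0.223, 0.003]
ft_force: [-0.5, -0.3, 0.0]
grip_width: 1.002
```

```bash
python3 - <<'E'
from to import *
from bench import get_image
for n in("side","top"): cv2.imwrite(f"pics/{n}2.png",cv2.cvtColor(get_image(n),cv2.COLOR_RGB2BGR))
to([.4784,-.1892,.048],8)
a=cv2.imread("pics/side2.png")[120:300,180:420];b=cv2.imread("pics/top2.png")[120:300,180:420]
cv2.imwrite("pics/c2.png",np.hstack([cv2.resize(x,(400,300)) for x in(a,b)]))
E
```

```text
t 1.8 p [ 0.4776 -0.1886  0.211 ] yaw 8.03 z [-0.002  0.001 -1.   ] F [-0.8 -1.1  0.1] T [0.   0.11 0.01] w 1.001
shift [0.0011 0.001  0.163 ] rz 0.001
```

View pics/c2.png

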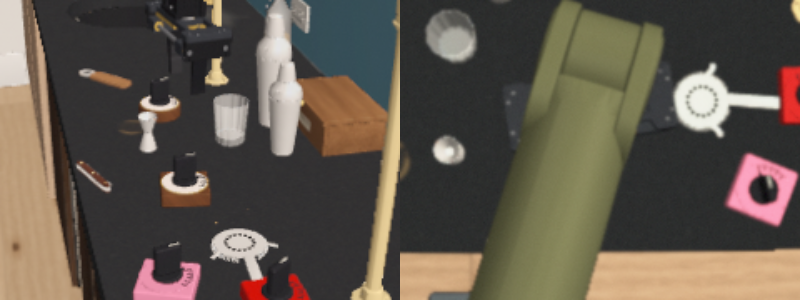

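Side view: the gripper is above the timer at crop (195,60). The top view of the timer is hidden by the arm. Before descending I check the axis against the side view.

```bash
python3 - <<'E'
from h import *
c=np.array([.4784,-.1892]);u=np.array([np.cos(.14),np.sin(.14)]);v=np.array([-u[1],u[0]])
Q=[[*(c+a*.02*u+b*.007*v),.082] for a,b in((1,1),(1,-1),(-1,-1),(-1,1))]
p=proj("side",Q);print(p)
a=cv2.imread("pics/side2.png");S=10;A=cv2.resize(a[202:252,261:321],None,fx=S,fy=S,interpolation=cv2.INTER_CUBIC)
cv2.polylines(A,[((p-[261,202]+.5)*S).astype(int)],True,(0,255,0),1)
cv2.imwrite("pics/c3.png",A)
E
```

```text
[[296.97263955 210.53734461]
 [298.82749864 212.65290771]
 [285.51973559 215.00756448]
 [283.76033854 212.85287565]]
```

View pics/c3.png

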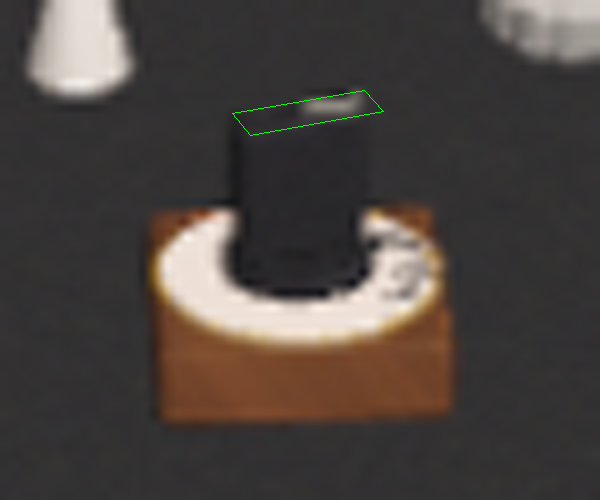

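The outline matches the bar top to about 1–2 mm. I descend with the jaws open, then close gently.

Call:
carry_out:
  commands:
    - {"tx":0,"ty":0.001,"tz":0.04,"rx":0,"ry":0,"rz":0,"jaw":1}
    - {"tx":0,"ty":0.001,"tz":0.08,"rx":0,"ry":0,"rz":0,"jaw":1}
    - {"tx":0,"ty":0.001,"tz":0.12,"rx":0,"ry":0,"rz":0,"jaw":1}
    - {"tx":0,"ty":0.001,"tz":0.15,"rx":0,"ry":0,"rz":0,"jaw":1}
    - {"tx":0,"ty":0.001,"tz":0.163,"rx":0,"ry":0,"rz":0,"jaw":1}
    - {"tx":0,"ty":0.001,"tz":0.163,"rx":0,"ry":0,"rz":0,"jaw":1}
  grip_force: 15

```text
time: 2.55
position: [0.4772, -0.1918, 0.0491]
tool_rot: [-3.134, -0.214, 0.003]
ft_force: [0.2, -0.8, 0.5]
grip_width: 0.998
```

```bash
python3 - <<'E'
from to import *
from bench import get_image
cv2.imwrite("pics/side4.png",cv2.cvtColor(get_image("side"),cv2.COLOR_RGB2BGR))
to([.478,-.1892,.048],8)
cv2.imwrite("pics/c4.png",cv2.resize(cv2.imread("pics/side4.png")[152:262,241:341],(600,600),interpolation=cv2.INTER_CUBIC))
E
```

```text
t 2.6 p [ 0.4783 -0.1918  0.0501] yaw 7.82 z [ 0.    -0.001 -1.   ] F [-0.4 -0.7  0.3] T [0.   0.01 0.02] w 1.003
shift [ 0.0001 -0.0026  0.0021] rz -0.003
```

View pics/c4.png

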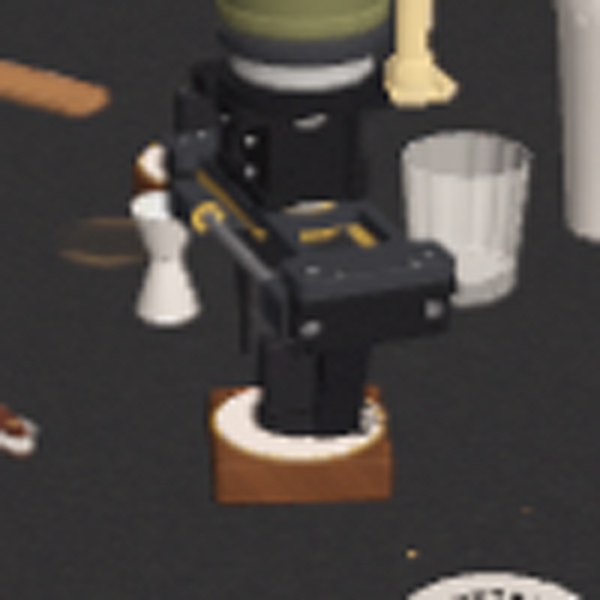

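The fingers straddle the bar at crop (310,390) without contact. I correct 2 mm sideways and close.

Call:
carry_out:
  commands:
    - {"tx":0,"ty":-0.002,"tz":0.001,"rx":0,"ry":0,"rz":0,"jaw":1}
    - {"tx":0,"ty":-0.002,"tz":0.001,"rx":0,"ry":0,"rz":0,"jaw":0.3}
    - {"tx":0,"ty":-0.002,"tz":0.001,"rx":0,"ry":0,"rz":0,"jaw":0.25}
    - {"tx":0,"ty":-0.002,"tz":0.001,"rx":0,"ry":0,"rz":0,"jaw":0.2}
    - {"tx":0,"ty":-0.002,"tz":0.001,"rx":0,"ry":0,"rz":0,"jaw":0.05}
    - {"tx":0,"ty":-0.002,"tz":0.001,"rx":0,"ry":0,"rz":0,"jaw":0.05}
    - {"tx":0,"ty":-0.002,"tz":0.001,"rx":0,"ry":0,"rz":0,"jaw":0.05}
    - {"tx":0,"ty":-0.002,"tz":0.001,"rx":0,"ry":0,"rz":0,"jaw":0.05}
  grip_force: 20

```text
time: 3.6
position: [0.478, -0.1887, 0.0485]
tool_rot: [3.134, 0.216, -0.0]
ft_force: [-0.5, 0.4, 0.1]
grip_width: 0.289
```

```bash
python3 -c "
from to import *
st()"
```

```text
t 3.6 p [ 0.478  -0.1887  0.0485] yaw 7.9 z [-0. -0. -1.] F [-0.5  0.4  0.1] T [-0.   -0.01 -0.02] w 0.289
```

Call:
carry_out:
  commands:
    - {"tx":0,"ty":0,"tz":0,"rx":0,"ry":0,"rz":0,"jaw":0.05}
    - {"tx":0,"ty":0,"tz":0,"rx":0,"ry":0,"rz":0,"jaw":0.05}
    - {"tx":0,"ty":0,"tz":0,"rx":0,"ry":0,"rz":0,"jaw":0.0}
    - {"tx":0,"ty":0,"tz":0,"rx":0,"ry":0,"rz":0,"jaw":0}
    - {"tx":0,"ty":0,"tz":0,"rx":0,"ry":0,"rz":0,"jaw":0}
  grip_force: 25

```text
time: 4.22
position: [0.4781, -0.1898, 0.0486]
tool_rot: [3.133, 0.215, 0.001]
ft_force: [1.2, -5.1, -2.4]
grip_width: 0.154
```

```bash
python3 -c "
from to import *
st()"
```

```text
t 4.225 p [ 0.4781 -0.1898  0.0486] yaw 7.86 z [ 0.001 -0.001 -1.   ] F [ 1.2 -5.1 -2.4] T [-1.11 -0.33 -0.07] w 0.154
```

The bar is gripped at 13–14 mm. Now I twist clockwise past the 4-minute mark (yaw −44°), aiming for about −51°.

Call:
carry_out:
  commands:
    - {"tx":0,"ty":0,"tz":0,"rx":0,"ry":0,"rz":0.05,"jaw":0}
    - {"tx":0,"ty":0,"tz":0,"rx":0,"ry":0,"rz":0.15,"jaw":0}
    - {"tx":0,"ty":0,"tz":0,"rx":0,"ry":0,"rz":0.27,"jaw":0}
    - {"tx":0,"ty":0,"tz":0,"rx":0,"ry":0,"rz":0.39,"jaw":0}
    - {"tx":0,"ty":0,"tz":0,"rx":0,"ry":0,"rz":0.51,"jaw":0}
    - {"tx":0,"ty":0,"tz":0,"rx":0,"ry":0,"rz":0.63,"jaw":0}
    - {"tx":0,"ty":0,"tz":0,"rx":0,"ry":0,"rz":0.75,"jaw":0}
    - {"tx":0,"ty":0,"tz":0,"rx":0,"ry":0,"rz":0.86,"jaw":0}
    - {"tx":0,"ty":0,"tz":0,"rx":0,"ry":0,"rz":0.95,"jaw":0}
    - {"tx":0,"ty":0,"tz":0,"rx":0,"ry":0,"rz":1.02,"jaw":0}
    - {"tx":0,"ty":0,"tz":0,"rx":0,"ry":0,"rz":1.02,"jaw":0}

```text
time: 5.6
position: [0.4776, -0.1911, 0.0486]
tool_rot: [2.837, -1.343, 0.002]
ft_force: [-0.8, -7.7, -3.0]
grip_width: 0.161
```

```bash
python3 - <<'E'
from to import *
from bench import get_image
cv2.imwrite("pics/side5.png",cv2.cvtColor(get_image("side"),cv2.COLOR_RGB2BGR))
st()
cv2.imwrite("pics/c5.png",cv2.resize(cv2.imread("pics/side5.png")[152:262,241:341],(600,600),interpolation=cv2.INTER_CUBIC))
E
```

```text
t 5.65 p [ 0.4776 -0.1911  0.0486] yaw -50.63 z [ 0.    -0.003 -1.   ] F [ 0.5 -8.4 -2.1] T [-1.6  -0.15  0.02] w 0.156
```

View pics/c5.png

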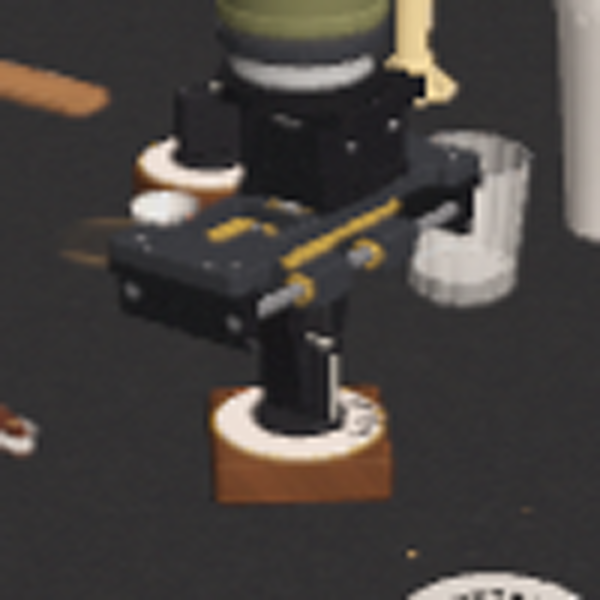

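The white line down the pointer end is visible at crop (333,385), so the knob has turned. I check its angle before turning back.

```bash
python3 - <<'E'
from to import *
im=cv2.imread("pics/side5.png");g=im.mean(2).astype(int)
np.set_printoptions(linewidth=200);print(g[210:232,288:304])
c=np.array([.478,-.1905])
for a in(-44,-48,-51,-56):
    t=np.radians(a);print(a,proj("side",[[*(c+.02*np.array([np.cos(t),np.sin(t)])),z] for z in(.039,.06,.082)]).round(1).tolist())
E
```

```text
[[ 24  31  31  34  41  40  40  46  35  32  42  48  49  49  49  49]
 [ 24  34  32  36  41  40  41  46  36  31  43  50  50  50  51  49]
 [ 21  32  32  35  39  35  36  46  39  32  46  50  50  50  50  51]
 [ 21  27  32  34 116  95  51  43  39  42  50  51  49  49  50  51]
 [ 22  24  32  35  67  92 165 173  89  36  48  49  51  50  49  50]
 [ 23  23  31  34  41  53  93 111  64  37  48  50  49  50  49  48]
 [ 24  23  31  38  38  32  55  55  42  36  48  50  49  49  49  50]
 [ 22  23  31  39  36  32  40  42 146  79  50  50  50  49  48  49]
 [ 24  24  28  39  38  33  39  40 155  84  50  51  49  50  49  48]
 [ 23  23  28  35  35  32  39  39 154  84  49  51  50  50  50  49]
 [ 23  23  27  35  37  32  38  39 155  84  48  50  49  49  50  51]
 [ 24  25  25  35  36  32  39  38 155  83  49  50  51  49  50  50]
 [ 24  25  23  34  36  33  38  39 154  88  47  49  50  58  57  57]
 [ 25  26  26  33  34  32  38  39 154 150 149  97  72  70  70  76]
 [ 26  26  26  34  36  33  38  39 155 183 215 216 168 106  75  75]
 [ 26  25  26  33  37  34  38  40 154 157 194 176 155 182 145  87]
 [ 31  28  28  31  33  30  38  40 155 100 153 185 160 132 113 148]
 [ 39  35  31  29  33  33  37  39 153  87 105 213 219 217 192 159]
 [ 41  40  39  39  37  33  36  33 128  75 136 218 204 176 163 154]
 [ 42  40  41  39  39  43  49  50  68  47 143 218 176 185 160 153]
 [ 42  44  45  44  45  53  52  46  38  81 179 221 220 173 153 216]
 [ 51  40  41  39  38  42  91 136 209 217 221 181 171 124 169 191]]
-44 [[297.3, 228.1], [297.4, 221.6], [297.4, 214.7]]
-48 [[297.0, 228.3], [297.1, 221.8], [297.2, 214.9]]
-51 [[296.8, 228.5], [296.9, 222.0], [296.9, 215.0]]
-56 [[296.4, 228.7], [296.5, 222.2], [296.5, 215.2]]
```

The line sits at column 296.3, which fits −51° or slightly beyond, and agrees with the tool yaw of −50.6° (top mark −44°, stop −58°). Now I turn back to the 2-minute mark (yaw −9.7°).

Call:
carry_out:
  commands:
    - {"tx":0,"ty":0,"tz":0,"rx":0,"ry":0,"rz":-0.05,"jaw":0}
    - {"tx":0,"ty":0,"tz":0,"rx":0,"ry":0,"rz":-0.15,"jaw":0}
    - {"tx":0,"ty":0,"tz":0,"rx":0,"ry":0,"rz":-0.27,"jaw":0}
    - {"tx":0,"ty":0,"tz":0,"rx":0,"ry":0,"rz":-0.39,"jaw":0}
    - {"tx":0,"ty":0,"tz":0,"rx":0,"ry":0,"rz":-0.51,"jaw":0}
    - {"tx":0,"ty":0,"tz":0,"rx":0,"ry":0,"rz":-0.61,"jaw":0}
    - {"tx":0,"ty":0,"tz":0,"rx":0,"ry":0,"rz":-0.68,"jaw":0}
    - {"tx":0,"ty":0,"tz":0,"rx":0,"ry":0,"rz":-0.714,"jaw":0}
    - {"tx":0,"ty":0,"tz":0,"rx":0,"ry":0,"rz":-0.714,"jaw":0}
    - {"tx":0,"ty":0,"tz":0,"rx":0,"ry":0,"rz":-0.714,"jaw":0}

```text
time: 6.9
position: [0.4781, -0.1902, 0.0486]
tool_rot: [3.129, -0.265, 0.001]
ft_force: [1.8, -6.4, -1.7]
grip_width: 0.16
```

```bash
python3 -c "
from to import *
st()"
```

```text
t 6.9 p [ 0.4781 -0.1902  0.0486] yaw -9.67 z [ 0.001 -0.002 -1.   ] F [ 1.8 -6.4 -1.7] T [-1.27 -0.38  0.09] w 0.16
```

Yaw is −9.67°. I open straight, rise, then back off so the top camera can see the dial.

Call:
carry_out:
  commands:
    - {"tx":0,"ty":0,"tz":0,"rx":0,"ry":0,"rz":0,"jaw":0.4}
    - {"tx":0,"ty":0,"tz":0,"rx":0,"ry":0,"rz":0,"jaw":0.7}
    - {"tx":0,"ty":0,"tz":0,"rx":0,"ry":0,"rz":0,"jaw":0.7}
    - {"tx":0,"ty":0,"tz":0,"rx":0,"ry":0,"rz":0,"jaw":0.7}
    - {"tx":0,"ty":0,"tz":0,"rx":0,"ry":0,"rz":0,"jaw":0.7}
    - {"tx":0,"ty":0,"tz":0,"rx":0,"ry":0,"rz":0,"jaw":0.7}

```text
time: 7.65
position: [0.478, -0.1887, 0.0485]
tool_rot: [3.13, -0.264, -0.0]
ft_force: [-0.9, -0.7, 0.3]
grip_width: 0.681
```

Call:
carry_out:
  commands:
    - {"tx":0,"ty":0,"tz":-0.02,"rx":0,"ry":0,"rz":0,"jaw":0.7}
    - {"tx":0,"ty":0,"tz":-0.06,"rx":0,"ry":0,"rz":0,"jaw":0.7}
    - {"tx":0,"ty":0,"tz":-0.1,"rx":0,"ry":0,"rz":0,"jaw":0.7}
    - {"tx":0,"ty":0,"tz":-0.15,"rx":0,"ry":0,"rz":0,"jaw":0.7}
    - {"tx":0,"ty":0.04,"tz":-0.17,"rx":0,"ry":0,"rz":0,"jaw":0.7}
    - {"tx":0,"ty":0.08,"tz":-0.17,"rx":0,"ry":0,"rz":0,"jaw":0.7}
    - {"tx":0,"ty":0.13,"tz":-0.17,"rx":0,"ry":0,"rz":0,"jaw":0.7}
    - {"tx":0,"ty":0.18,"tz":-0.17,"rx":0,"ry":0,"rz":0,"jaw":0.7}
    - {"tx":0,"ty":0.23,"tz":-0.17,"rx":0,"ry":0,"rz":0,"jaw":0.7}
    - {"tx":0,"ty":0.26,"tz":-0.17,"rx":0,"ry":0,"rz":0,"jaw":0.7}
    - {"tx":0,"ty":0.26,"tz":-0.17,"rx":0,"ry":0,"rz":0,"jaw":0.7}

```text
time: 9.02
position: [0.4325, -0.448, 0.2177]
tool_rot: [3.13, -0.272, -0.002]
ft_force: [0.2, 0.3, 0.3]
grip_width: 0.701
```

```bash
python3 - <<'E'
from to import *
from ang import *
from bench import get_image
for n in("side","top"): cv2.imwrite(f"pics/{n}6.png",cv2.cvtColor(get_image(n),cv2.COLOR_RGB2BGR))
st()
im=cv2.imread("pics/top6.png")
a=im[170:230,263:323];b=cv2.imread("pics/side6.png")[202:252,261:321]
cv2.imwrite("pics/c6.png",np.hstack([cv2.resize(x,(400,400),interpolation=cv2.INTER_CUBIC) for x in(a,b)]))
print(dial(im),line(im),line(im,(.478,-.1905)))
np.set_printoptions(linewidth=200)
print(im[186:208,284:304].mean(2).astype(int)[:14])
c=[.478,-.19];
for y in(7.9,-5,-9.7,-15):
    t=np.radians(y);print(y,proj("top",[[c[0]+r*np.cos(t),c[1]+r*np.sin(t),.082] for r in(0.004,.018)]).round(2).tolist())
E
```

```text
t 9.125 p [ 0.4347 -0.4443  0.2182] yaw -9.63 z [ 0.     0.001 -1.   ] F [0.8 0.3 0.4] T [0.09 0.01 0.02] w 0.7
[(-44, 203), (-27, 210), (-9, 198), (8, 208), (24, 211)] (np.float64(-10.428179314500428), array([ 0.01015383, -0.00186874]), 27) (np.float64(-11.474115030937185), array([ 0.01029164, -0.00208902]), 29)
[[224 221 207 227 232 232 204 215 234 222 193 209 231 233 221 208 220 201 161 113]
 [245 239 214 220 240 239 219 224 239 230 206 230 241 235 210 220 233 222 201 156]
 [248 245 234 225 243 245 239 233 233 222 207 234 244 236 216 235 236 224 201 180]
 [248 247 243 240 245 244 236 218 184 171 177 204 235 237 235 243 240 221 197 213]
 [248 248 246 243 235 220 182 148 116 145 171 151 192 234 244 246 239 213 223 241]
 [248 246 240 220 175 129  91  72  85 136 156 109 129 199 236 245 241 233 243 247]
 [246 235 195 137  88  56  43  44  85 132 142  89  71 122 189 232 242 245 248 249]
 [239 194 120  64  45  42  36  52 100 138 124  72  45  61 114 177 227 245 248 248]
 [223 140  65  41  42  40  36  60 116 150 111  56  39  44  65 120 194 239 247 249]
 [190 100  49  43  42  36  33  62 118 148 102  53  38  44  47  77 137 212 245 248]
 [145  67  43  43  44  39  31  55 105 128  84  45  42  41  44  51  98 189 242 248]
 [111  48  44  43  41  38  33  42  63  76  53  41  41  43  43  47  86 175 239 248]
 [ 97  45  44  42  42  37  33  35  41  44  40  37  42  46  43  45  78 157 230 246]
 [ 85  45  44  41  42  37  34  39  42  38  40  39  41  41  42  44  74 153 227 246]]
7.9 [[292.67, 195.72], [291.78, 189.82]]
-5 [[293.06, 195.71], [293.52, 189.76]]
-9.7 [[293.2, 195.73], [294.15, 189.83]]
-15 [[293.35, 195.76], [294.84, 189.98]]
```

View pics/c6.png

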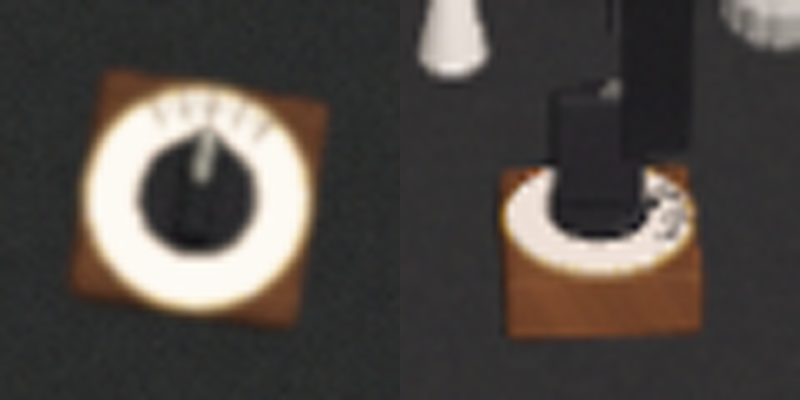

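View pics/top6.png

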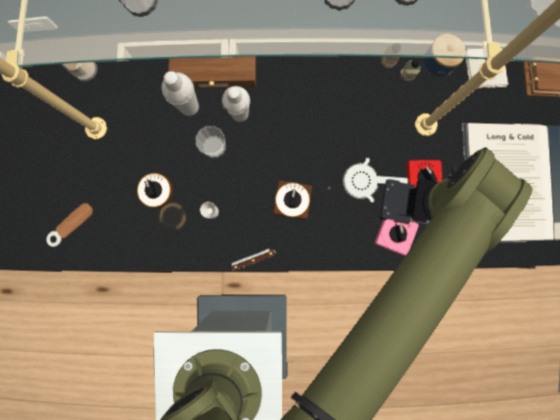

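The crop shows the pointer at the 2-minute mark (line −10.4°, mark about −9.5°). In the top view the round timer at (154,190) looks unchanged and the arm is clear. I hand in.

```bash
python3 -c "
from bench import ctrl
print(ctrl.close_job())"
```

```text
the job is handed in; nothing more can be done
None
```

The square timer is set to 2 minutes and the job is handed in, at about 9.1 s of the 35 s allowed. The hand-in reports no verdict.

- **What I did:** In one grasp I twisted the knob clockwise from yaw +7.9° to −50.6°, past the 4-minute mark at −44° and short of the stop at about −58°. I then turned it back to −9.7°, opened the jaws, rose straight up and moved away.
- **Last checks:** In the top view the pointer line measures about −10.4° to −11.5°, depending on which axis estimate I use. The 2-minute mark measures about −9.5°, so the difference is 1–2°, roughly the measuring error. The force reading was about zero, the gripper was clear, and the round timer looked unchanged.
- **Failed or weak checks:**
  - My first move call was refused, apparently because its rows left out fields, and nothing moved.
  - The camera check at the top of the twist only agreed roughly with −51°, so that reading rests mainly on the tool's own angle.
  - My first picture estimate of the pointer, taken before the grasp, was about 4° against 8° for the grasp.

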